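# Take the lens off the camera

### The arm

A 6-joint arm with a two-finger parallel gripper is mounted at the origin on the work surface. World frame = base frame: x ahead of the robot, y to its left, z up, the work surface at z = 0. Lengths are in m, angles in degrees, forces in N, time in s.
With the tool pointing down it reaches from about 0.25 to 0.725 m from the base axis. Payload 9.7 kg.
Tool frame: the origin (TCP) lies between the finger pads; the fingertips stand 19 mm ahead of it and the grasp point (between the pads) is the TCP; z points along the fingers, y is the line along which they close (so a half turn about z gives the same grasp; the last joint's range is limited). The gripper opens to 85 mm and grips with 20 to 120 N. Pads are 22 mm wide; open, the fingers measure 114 mm over their backs; the gripper's body (76 mm by 85 mm) begins 54 mm behind the grasp point. The pads swing forward as they close: fully open they stand 13 mm farther back than shut.
Start: joints at [-67.093, 4.979, 10.078, 95.1, 0, 90], TCP at [0.214, -0.507, 0.25] pointing down, gripper open.
Joint ranges: [-179.16, 179.16], [-48.56, 103.87], [-65.8, 70.77], [-126.05, 130.52], [-82.76, 87.17], [-180, 180]. Speed limits (degrees/s): [127.2, 127.2, 147.25, 180, 180, 180].

### API

Orientations are given as [roll, pitch, yaw] about the fixed x, y, z axes, in that order (R = Rz(yaw) Ry(pitch) Rx(roll)).
In Python, from workcell import telemetry, camera, calibration, workorder gives the robot as it stands.
- The arm moves only by the tool play_rows, never from a script. Its argument "increments" is a list of rows, each a list of 3 entries, a list of its own where there are three numbers: the shift along the tool's x, y, z in mm, then the turn, a rotation vector about the tool's x, y, z in degrees, then the closure, from 0 (fully open) to 1 (shut). In form: [[[x, y, z], [ax, ay, az], jaw], ...]. A call has 1 to 20 rows; each row is the pose to reach, as a shift and turn from the pose commanded when the call began, along the tool's axes at that moment; what a row does not reach only later rows make up. A row lasts 1/10 s, in which the tool goes at most 50 mm and 8.59 degrees, less where a joint would pass 70% of its speed; a pose out of reach is approached as far as the arm can. A call with a gripper value outside its range is refused whole. The fingers move at their own pace and stop on an object; "grip_force" is the grip in N (left out, the last holds). Time passes only in rows, so rows that repeat a pose let the fingers close. It gives the time, the measured TCP pose, the force, the opening and the grip force at its end, in the units of the state.
- telemetry.get_obs(): the state, without advancing time (a new reading comes with each control period).
- camera(name): name is "scene" or "top" or "wrist"; returns (picture, depth): 420x560x3 uint8, red, green, blue; 420x560 float32, m along the optical axis (not along the pixel's ray), 0 where there is no reading.
- calibration(name): a dict with "vertical_fov" (degrees; the focal length in pixels is half the picture's height over the tangent of half this angle, whatever the lens; pixels are square), "cx", "cy" (the principal point, pixels), "rvec" (rotation vector, rad) and "tvec" (3), from world to camera coordinates, as OpenCV has them; the wrist camera has in their place "hand_eye" (4x4, takes a point from camera to tool coordinates, whose origin is the TCP and whose axes are the flange's). Camera axes: x right, y down, z forward; pixel columns grow to the right and rows downward; lengths in m; the calibration is good to about 2 mm. A picture is of the moment at which its call begins: read the wrist's pose just before it. calibration takes no time and is no camera call.
- workorder.job_done(): hands the job in; it is judged then, once.
The state is a dict: "time": time; "q": joint angles; "qd": joint speeds; "joint_efforts": joint torques, N m; "ee_pos": TCP position; "tcp_rot": TCP orientation; "wrist_force": force on the tool from outside, world axes, zero at the start; "torque": the same for the moment, N m; "opening": finger opening in m; "grasp_force": force on a finger pad.
Only numpy, scipy, OpenCV 4.12 (cv2) and the standard library are available. Lean on these libraries where they do the work, as an engineer would, in place of code of your own. Each camera call takes 0.05 s, during which the arm holds its last target. There are 200 camera calls.

### The job

Take the lens off the camera that lies on its back on the desk: first press the red release button fully down (it stays down), then turn the lens anticlockwise, seen from above, about a quarter turn until you feel it meet its stop, lift it straight off and stand it upright in the round grey dish with the blue floor. Feel your way: twisting, pushing and pulling together must never load the lens against the camera with more than 30 N (about 0.6 N m of twist alone). Lower it gently on to the dish's floor before letting go, and leave everything else where it is.

Things in the scene. Friction and masses are not known exactly. Their poses are not given: they have to be found in the camera images.
- camera: Black camera, 50 mm high, lying on its back on a thin dark base and fixed to the desk. Origin on the desk directly under the axis of the lens mount, z up. The camera reaches from y = -95 mm to y = +55 mm and 48 mm to either side in x (a hump to 65 mm on +x). Its steel bayonet ring, 63 mm in diameter, stands 9 mm proud of its upper face. While locked, the lens's axes are the camera's, within 3 degrees.
- mount (a point): Centre of the ring's top, 59 mm above the desk, on the axis about which the lens turns. Two lugs hold down the lens's tabs until it meets a rigid stop, after an anticlockwise turn of 57 to 92 degrees: the ring's clocking differs from camera to camera and is not measured, so the stop must be felt. The tabs can rise through slots within about 4 degrees before the stop, nowhere else.
- release_top (a point): Middle of the top of the red round release button, 20 mm in diameter, on the camera's upper face 72 mm from the mount's axis on the camera's -y side. It stands 12 mm proud (62 mm above the desk) when up and 3 mm proud when fully down. It carries the 6 mm steel lock pin that stands between the lens's two prongs.
- release (a joint): Travel of the release button: 0 up (lens locked), 0.009 m fully down (lens free to turn; the pin clears the prongs from 0.0065 m on). It moves against a steady resistance of about 2.5 N plus some damping, has no spring and stays where it is left; at the bottom it meets a rigid end.
- lens: Black ribbed cylinder, 54 mm in diameter, 56 mm tall, white band, blue glass on top, 0.2 to 0.42 kg, loose; grip it 20 to 55 mm above its underside. Origin: middle of the underside (50.6 mm above the desk while mounted), z along its axis. Two 2.8 mm thick tabs at the foot on +x and -x, 26.5 mm out. Two prongs on -y, to 38 mm out, 8 to 15 mm up. It has 1.5 mm radial and vertical play in the mount.
- dish: Round grey plastic dish of 86 mm diameter with a blue floor, fixed to the desk: rim 9 mm above the desk, flat floor 4 mm above the desk, recess 70 mm across. Origin at the middle of its underside, z up. The lens stands in it on its spigot, its underside on the floor.
- zoom: Second, taller lens (76 mm tall, up to 66 mm wide, orange band) standing on the desk; to be left alone. Origin at the middle of its underside.
- cap: Black body cap, disc of 50 mm diameter, 8 mm high, lying on the desk; to be left alone. Origin at the middle of its underside.
- mug: White mug, 76 mm wide, 90 mm tall; to be left alone. Origin at the middle of its underside.
- figurine: Brass figurine, 48 mm wide, 87 mm tall; to be left alone. Origin at the middle of its underside.
- blower: Red dust blower with a thin nozzle upwards, 52 mm wide, 90 mm tall; to be left alone. Origin at the middle of its underside.
- phone: Black phone, 75 x 150 x 9 mm, lying flat; to be left alone. Origin at the middle of its underside.
- notebook: Blue notebook, 150 x 210 x 18 mm, lying flat; to be left alone. Origin at the middle of its underside.
There are look-alikes about, which are no part of the job. Leave any purple look-alike of the camera alone.

How it is judged (in metres and radians):
On the way, in this order (a step that is already met when the one before it is completed fails the run):
1. the release button is fully down, the lens still in its mount and not yet turned (value of joint release above 0.0075 m and angle between the x axis of lens and the x axis of camera, either way round below 0.2 rad and z of lens in the frame of camera below 0.055 m), for 0.1 s.
2. the lens has been turned about a quarter turn (over 49 degrees) while seated in the mount (angle between the x axis of lens and the x axis of camera, either way round above 0.85 rad and z of lens in the frame of camera below 0.055 m and horizontal distance between lens and camera below 0.005 m), for 0.1 s.
3. the lens is lifted off: straight above the mount, clear of the ring (z of lens in the frame of camera above 0.0605 m and horizontal distance between lens and camera below 0.03 m and angle between lens's own z axis and vertical below 0.3 rad), for 0.05 s.
At the end, for the whole second after the job is handed in: The lens stands upright (within 0.06 rad) on the dish's floor (underside 1 to 7 mm above the desk), within 12 mm of the dish's centre, at rest and released; the release button is still down (6.5 mm or more) (horizontal distance between lens and dish below 0.012 m and z of lens in the frame of dish between 0.001 and 0.007 m and angle between lens's own z axis and vertical below 0.06 rad and linear speed of lens below 0.01 m/s and value of joint release above 0.0065 m); the robot touches nothing.
It fails at once if the lens is forced against the camera: more than 30 N between them, all contacts added (contact force between lens and camera above 30 N).
It fails at once if the lens is dropped or pressed hard into the dish: more than 60 N between them (contact force between lens and dish above 60 N).
It fails at once if the lens is let go more than 12 mm above the dish's floor (horizontal distance between lens and dish below 0.06 m and z of lens in the frame of dish above 0.016 m and contact force between the fingers and lens below 0.1 N).
It fails at once if a bystander is moved by more than 20 mm or tipped over (distance of any of zoom, cap, mug, figurine, blower, phone, notebook from where it was at the start of the episode above 0.02 m or angle between any of zoom, cap, mug, figurine, blower, phone, notebook's own z axis and vertical above 0.5 rad).
It also fails if it takes over 72 s, if anything falls off the work surface, if the arm or the gripper's body presses on something with over 40 N, if the wrist force passes 120 N, or if a joint passes its speed limit or range.

## Working session

There is one attempt and no reset: what is moved stays moved. The work goes in short steps, Python scripts to look and compute and a tool call to move; the robot and the scene stay as the last step left them, time stands still between calls to the robot, and variables do not carry over. Pictures are saved under pics/ and viewed, at most 10 in all, crops included, and the job is handed in when it is done.

Besides the shell and the picture viewer there is one more tool, called after ">>>" as name(argument=value, ...), one argument or row to a line, values as JSON. play_rows: Moves the arm, as the interface text tells. Its arguments: {"type":"object","properties":{"increments":{"type":"array"},"grip_force":{"type":"number"}},"required":["increments"]}

```bash
mkdir -p pics; ls
cat > h.py <<'E'
import numpy as np, cv2
from scipy.spatial.transform import Rotation as R
from workcell import telemetry, camera, calibration, workorder
def pose():
    o=telemetry.get_obs(); return np.array(o["ee_pos"]), R.from_euler('xyz',o["tcp_rot"],degrees=True).as_matrix(), o
def cam(name):
    c=calibration(name); f=210/np.tan(np.radians(c["vertical_fov"]/2))
    if name=="wrist":
        p,r,_=pose(); T=np.eye(4);T[:3,:3]=r;T[:3,3]=p; T=T@np.array(c["hand_eye"])
        return f,c["cx"],c["cy"],T[:3,:3],T[:3,3]
    r=R.from_rotvec(np.array(c["rvec"]).ravel()).as_matrix(); t=np.array(c["tvec"]).ravel()
    return f,c["cx"],c["cy"],r.T,-r.T@t
def onplane(C,u,v,z):
    f,cx,cy,r,o=C; d=r@np.array([(u-cx)/f,(v-cy)/f,1.]); return o+d*(z-o[2])/d[2]
def proj(C,P):
    f,cx,cy,r,o=C; q=r.T@(np.array(P)-o); return f*q[0]/q[2]+cx, f*q[1]/q[2]+cy
def snap(name,fn):
    C=cam(name); im,d=camera(name); cv2.imwrite(f"pics/{fn}.png",im[:,:,::-1]); np.savez(f"pics/{fn}.npz",im=im,d=d); return C,im,d
E
python3 - <<'E'
from h import *
print(pose())
for n in("top","scene"):
    C,im,d=snap(n,n+"1"); print(n,C)
E
```

```text
pics
(array([ 0.21398431, -0.50643646,  0.24958225]), array([[ 9.21153897e-01,  3.89198180e-01, -5.24119964e-04],
       [ 3.89198532e-01, -9.21153091e-01,  1.21895451e-03],
       [-8.37984748e-06, -1.32683142e-03, -9.99999120e-01]]), {'time': 0.0, 'q': array([-6.70942795e+01,  5.00985163e+00,  1.00330275e+01,  9.50991977e+01,
       -4.78694450e-04,  9.00010822e+01]), 'qd': array([ 0.01648669,  0.04557823, -0.04866978, -0.0994729 , -0.05091337,
       -0.01974462]), 'joint_efforts': array([ 1.53501340e-03, -5.20387495e+01,  4.64803290e+01,  1.62688340e-02,
        9.15648366e-05,  8.68364282e-06]), 'ee_pos': array([ 0.21398431, -0.50643646,  0.24958225]), 'tcp_rot': array([-1.79923978e+02,  4.80129894e-04,  2.29046389e+01]), 'wrist_force': array([-0.19031697, -0.45625127,  0.41017792]), 'torque': array([-0.06170663, -0.00882653, -0.05058274]), 'grasp_force': 0.0, 'opening': 0.08505028036377664})
top (np.float64(480.66234000544245), 278.226903765857, 209.22135848919075, array([[ 1.55718739e-02, -9.87282633e-01,  1.58210363e-01],
       [-9.99878489e-01, -1.54902966e-02,  1.74881659e-03],
       [ 7.24149215e-04, -1.58218371e-01, -9.87403880e-01]]), array([0.30412165, 0.09753135, 1.44211546]))
scene (np.float64(385.69623193987917), 278.9836072567514, 213.16661525942357, array([[ 0.88483971,  0.35936983, -0.29649959],
       [ 0.46564598, -0.70298666,  0.53757193],
       [-0.01524812, -0.61372884, -0.78936963]]), array([ 0.86145524, -0.56030232,  1.02149567]))
```

View pics/top1.png

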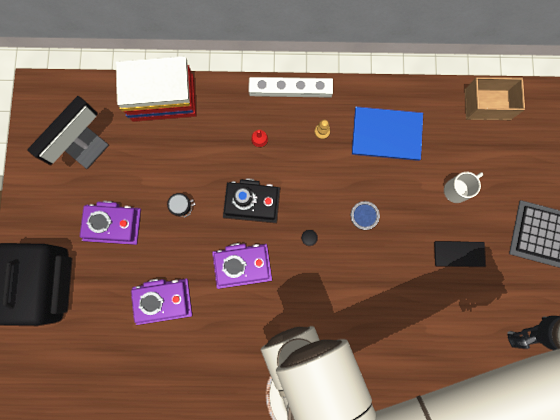

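View pics/scene1.png

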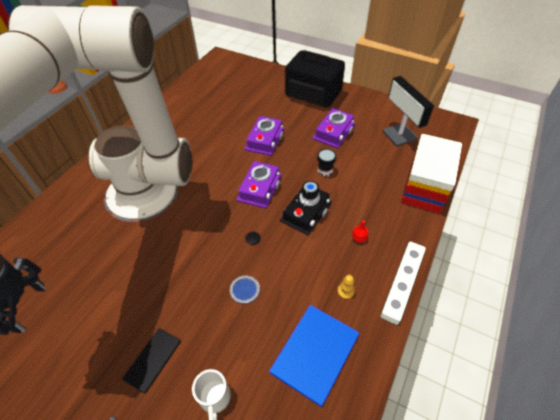

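The top view shows the black camera with its lens at about (243,197) and its red button at (268,201). The dish is at (365,215) and the zoom at (179,204). The purple cameras are decoys.

```bash
cat > m1.py <<'E'
from h import *
import sys
def blobs(im,lo,hi,roi=None,amin=20):
    hsv=cv2.cvtColor(im,cv2.COLOR_RGB2HSV); m=cv2.inRange(hsv,lo,hi)
    n,l,s,c=cv2.connectedComponentsWithStats(m)
    return [(c[i].round(1),s[i].tolist()) for i in range(1,n) if s[i,4]>=amin]
if __name__=="__main__":
  for n in("top","scene"):
    im=np.load(f"pics/{n}1.npz")["im"]; C=cam(n)
    for nm,lo,hi,z in(("red",(0,150,120),(6,255,255),.062),("blue",(95,60,40),(125,255,255),.004),("blueL",(95,60,40),(125,255,255),.1066)):
        for c,s in blobs(im,lo,hi):
            print(n,nm,c,s[2:],onplane(C,*c,z).round(4))
E
python3 m1.py
```

```text
top red [189.2  87.4] [4, 41, 50] [0.8949 0.3756 0.062 ]
top red [192.6  94.4] [4, 40, 56] [0.8727 0.3643 0.062 ]
top red [259.2 137.9] [17, 18, 232] [0.7395 0.16   0.062 ]
top red [267.7 200.6] [6, 6, 29] [0.5502 0.1311 0.062 ]
top red [122.9 223. ] [7, 5, 30] [0.4778 0.5488 0.062 ]
top red [258.3 262.3] [6, 6, 28] [0.3708 0.1545 0.062 ]
top red [175.6 298.5] [6, 6, 31] [0.2655 0.3857 0.062 ]
top blue [387.3 133.2] [71, 53, 3297] [ 0.7792 -0.2353  0.004 ]
top blue [159.  113.6] [67, 8, 105] [0.8317 0.4778 0.004 ]
top blue [242.3 195.3] [9, 9, 62] [0.5757 0.2101 0.004 ]
top blue [364.7 215.1] [23, 23, 402] [ 0.5206 -0.1617  0.004 ]
top blueL [387.3 133.2] [71, 53, 3297] [ 0.7453 -0.2116  0.1066]
top blueL [159.  113.6] [67, 8, 105] [0.7941 0.4507 0.1066]
top blueL [242.3 195.3] [9, 9, 62] [0.5564 0.2021 0.1066]
top blueL [364.7 215.1] [23, 23, 402] [ 0.5052 -0.1432  0.1066]
scene red [426.1 192.8] [42, 18, 255] [0.8892 0.386  0.062 ]
scene red [420.5 204.5] [41, 17, 228] [0.8861 0.3292 0.062 ]
scene red [298.3 210.6] [7, 7, 34] [0.5507 0.1301 0.062 ]
scene red [360.2 232.1] [17, 23, 275] [0.7535 0.1408 0.062 ]
scene blue [7.8 5.3] [12, 14, 94] [-1.6655  0.7779  0.004 ]
scene blue [310.1 186.2] [9, 7, 50] [0.5209 0.2893 0.004 ]
scene blue [423.9 199. ] [39, 13, 88] [0.8914 0.4121 0.004 ]
scene blue [244.2 289. ] [24, 21, 402] [ 0.5192 -0.1601  0.004 ]
scene blue [314.5 354.5] [90, 102, 4962] [ 0.778  -0.2369  0.004 ]
scene blueL [7.8 5.3] [12, 14, 94] [-1.4107  0.6429  0.1066]
scene blueL [310.1 186.2] [9, 7, 50] [0.5553 0.2036 0.1066]
scene blueL [423.9 199. ] [39, 13, 88] [0.8884 0.3141 0.1066]
scene blueL [244.2 289. ] [24, 21, 402] [ 0.5537 -0.2005  0.1066]
scene blueL [314.5 354.5] [90, 102, 4962] [ 0.7864 -0.2695  0.1066]
```

>>> play_rows(
  increments=[
    [[574, -488, 0], [0, 0, -62.7], 1],
    [[574, -488, 0], [0, 0, -62.7], 1],
    [[574, -488, 0], [0, 0, -62.7], 1],
    [[574, -488, 0], [0, 0, -62.7], 1],
    [[574, -488, 0], [0, 0, -62.7], 1],
    [[574, -488, 0], [0, 0, -62.7], 1],
    [[574, -488, 0], [0, 0, -62.7], 1],
    [[574, -488, 0], [0, 0, -62.7], 1],
    [[574, -488, 0], [0, 0, -62.7], 1],
    [[574, -488, 0], [0, 0, -62.7], 1],
    [[574, -488, 0], [0, 0, -62.7], 1],
    [[574, -488, 0], [0, 0, -62.7], 1],
    [[574, -488, 0], [0, 0, -62.7], 1],
    [[574, -488, 0], [0, 0, -62.7], 1],
    [[574, -488, 0], [0, 0, -62.7], 1],
    [[574, -488, 0], [0, 0, -62.7], 1],
    [[574, -488, 0], [0, 0, -62.7], 1],
    [[574, -488, 0], [0, 0, -62.7], 1],
    [[574, -488, 0], [0, 0, -62.7], 1],
    [[574, -488, 0], [0, 0, -62.7], 1],
  ],
)

```text
time: 2.1
ee_pos: [0.5527, 0.1652, 0.251]
tcp_rot: [179.9, -0.0, 85.5]
wrist_force: [0.2, 0.2, -0.2]
opening: -0.0
grasp_force: 0.0
```

Run:
```python
from h import *
from m1 import blobs
p,r,o=pose(); print(p,o["tcp_rot"],o["q"],o["wrist_force"]); print(np.array(calibration("wrist")["hand_eye"]).round(3))
C,im,d=snap("wrist","w1")
for nm,lo,hi,z in(("red",(0,150,120),(6,255,255),.062),("blueL",(95,60,40),(125,255,255),.1066)):
    for c,s in blobs(im,lo,hi): print(nm,c,s,onplane(C,*c,z).round(4),d[int(c[1]),int(c[0])])
```

```text
[0.55265968 0.16516819 0.2509705 ] [ 1.79946904e+02 -1.75280522e-02  8.55199422e+01] [ 1.66406145e+01  8.69642062e+00  1.42345652e+01  9.54822995e+01
 -2.78166474e-03  1.11120679e+02] [ 0.15562901  0.23444248 -0.24258579]
[[-0.    -0.944 -0.329  0.085]
 [ 1.     0.001 -0.002 -0.001]
 [ 0.002 -0.329  0.944 -0.123]
 [ 0.     0.     0.     1.   ]]
red [492.7 154.3] [457, 125, 82, 56, 3165] [0.7321 0.1724 0.062 ] 0.32702264
red [ 75.  202.8] [62, 192, 26, 22, 326] [0.3729 0.1575 0.062 ] 0.32943976
red [277.9 212.7] [268, 201, 21, 24, 402] [0.549  0.1345 0.062 ] 0.33342847
blueL [278.2 141.5] [262, 126, 33, 33, 841] [0.5548 0.2047 0.1066] 0.26655352
blueL [515.8 393.8] [461, 378, 90, 42, 2261] [ 0.7519 -0.0406  0.1066] 0.45723695
blueL [277.6 402.7] [268, 394, 21, 18, 307] [ 0.5356 -0.0343  0.1066] 0.4790864
```

View pics/w1.png

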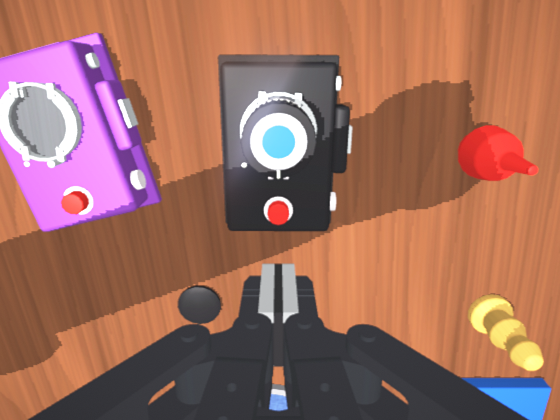

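The wrist view shows the lens glass at (278,142) and the button at (278,213), and both agree with the fixed views. I'll go down to the button and press it.

>>> play_rows(
  increments=[
    [[-33, 0, 40], [0, 0, 0], 1],
    [[-33, 0, 80], [0, 0, 0], 1],
    [[-33, 0, 115], [0, 0, 0], 1],
    [[-33, 0, 145], [0, 0, 0], 1],
    [[-33, 0, 158], [0, 0, 0], 1],
    [[-33, 0, 163], [0, 0, 0], 1],
    [[-33, 0, 165], [0, 0, 0], 1],
    [[-33, 0, 166.5], [0, 0, 0], 1],
    [[-33, 0, 168], [0, 0, 0], 1],
    [[-33, 0, 169.5], [0, 0, 0], 1],
    [[-33, 0, 171], [0, 0, 0], 1],
    [[-33, 0, 172.5], [0, 0, 0], 1],
    [[-33, 0, 174], [0, 0, 0], 1],
    [[-33, 0, 175.5], [0, 0, 0], 1],
    [[-33, 0, 177], [0, 0, 0], 1],
  ],
)

```text
time: 3.65
ee_pos: [0.5505, 0.1335, 0.0733]
tcp_rot: [180.0, -0.0, 85.6]
wrist_force: [0.1, 1.2, 1.5]
opening: 0.0002
grasp_force: 1.2
```

>>> play_rows(
  increments=[
    [[-0.5, 0, 0.6], [0, 0, 0], 1],
    [[-0.5, 0, 1.2], [0, 0, 0], 1],
    [[-0.5, 0, 1.8], [0, 0, 0], 1],
    [[-0.5, 0, 2], [0, 0, 0], 1],
  ],
)

```text
time: 4.05
ee_pos: [0.5503, 0.1329, 0.0719]
tcp_rot: [180.0, -0.0, 85.6]
wrist_force: [-1.2, 0.6, 7.5]
opening: -0.0004
grasp_force: 3.9
```

>>> play_rows(
  increments=[
    [[0, 0, 0.4], [0, 0, 0], 1],
    [[0, 0, 0.7], [0, 0, 0], 1],
    [[0, 0, 0.7], [0, 0, 0], 1],
  ],
)

```text
time: 4.35
ee_pos: [0.5503, 0.1329, 0.0718]
tcp_rot: [180.0, -0.0, 85.6]
wrist_force: [-3.5, -0.3, 11.6]
opening: -0.0001
grasp_force: 5.5
```

>>> play_rows(
  increments=[
    [[0, 0, -15], [0, 0, 0], 1],
    [[0, 0, -50], [0, 0, 0], 1],
    [[0, 0, -95], [0, 0, 0], 0.5],
    [[20, 0, -130], [0, 0, 0], 0],
    [[55, -0.5, -140], [0, 0, 0], 0],
    [[71, -0.5, -140], [0, 0, 0], 0],
    [[71, -0.5, -140], [0, 0, 0], 0],
    [[71, -0.5, -140], [0, 0, 0], 0],
  ],
)

```text
time: 5.15
ee_pos: [0.5547, 0.2034, 0.2093]
tcp_rot: [-179.9, 0.1, 85.7]
wrist_force: [0.1, 0.1, 0.1]
opening: 0.085
grasp_force: 0.0
```

Run:
```python
from h import *
from m1 import blobs
p,r,o=pose(); print(p,o["tcp_rot"],o["q"][5],o["wrist_force"],o["opening"])
C,im,d=snap("wrist","w2")
print(proj(C,[p[0],p[1],.1066]))
for nm,lo,hi,z in(("red",(0,150,120),(6,255,255),.053),("blueL",(95,60,40),(125,255,255),.1066)):
    for c,s in blobs(im,lo,hi): print(nm,c,s,onplane(C,*c,z).round(4),d[int(c[1]),int(c[0])])
```

```text
[0.55470541 0.20338004 0.20933222] [-1.79878001e+02  8.13682836e-02  8.56511499e+01] 114.49474590003135 [0.09023044 0.13062091 0.07740184] 0.08495923835764496
(np.float64(280.109089910508), np.float64(214.19735868813282))
red [512.9 209.4] [473, 177, 87, 67, 3906] [0.7358 0.1736 0.053 ] 0.0
red [ 58.8 261.6] [45, 249, 29, 25, 520] [0.367  0.1549 0.053 ] 0.30286786
red [279.5 269.5] [269, 260, 22, 20, 339] [0.5491 0.134  0.053 ] 0.31552404
blueL [280.2 212.3] [262, 195, 37, 35, 1014] [0.5549 0.2047 0.1066] 0.24190728
```

View pics/w2.png

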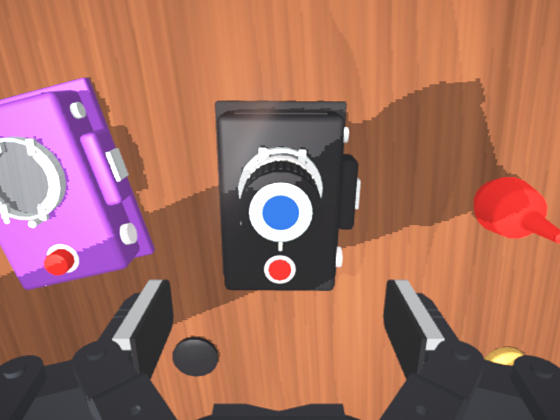

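>>> play_rows(
  grip_force=20,
  increments=[
    [[0.6, 0, 35], [0, 0, 0], 0],
    [[0.6, 0, 75], [0, 0, 0], 0],
    [[0.6, 0, 100], [0, 0, 0], 0],
    [[0.6, 0, 114], [0, 0, 0], 0],
    [[0.6, 0, 119], [0, 0, 0], 0],
    [[0.6, 0, 119], [0, 0, 0], 0],
    [[0.6, 0, 119], [0, 0, 0], 0],
  ],
)

```text
time: 5.9
ee_pos: [0.556, 0.2044, 0.0931]
tcp_rot: [179.9, -0.0, 85.6]
wrist_force: [-0.2, 0.2, -0.3]
opening: 0.0852
grasp_force: 0.0
```

>>> play_rows(
  grip_force=20,
  increments=[
    [[0, 0, 0], [0, 0, 0], 0.25],
    [[0, 0, 0], [0, 0, 0], 0.3],
    [[0, 0, 0], [0, 0, 0], 0.33],
    [[0, 0, 0], [0, 0, 0], 0.36],
    [[0, 0, 0], [0, 0, 0], 0.4],
    [[0, 0, 0], [0, 0, 0], 0.5],
    [[0, 0, 0], [0, 0, 0], 0.5],
    [[0, 0, 0], [0, 0, 0], 0.5],
  ],
)

```text
time: 6.7
ee_pos: [0.5557, 0.2044, 0.0922]
tcp_rot: [179.9, -0.0, 85.6]
wrist_force: [2.3, -0.0, 5.9]
opening: 0.0536
grasp_force: 20.9
```

```bash
python3 -c "
from h import *
p,r,o=pose(); print(p,o['tcp_rot'],o['q'],o['wrist_force'],o['torque'],o['opening'],o['grasp_force'])"
```

```text
[0.55574622 0.20444844 0.09216902] [ 1.79927073e+02 -2.69569995e-02  8.56016248e+01] [ 2.02002329e+01  1.04738672e+01 -1.31236374e+00  7.81362392e+01
 -5.84602956e-03  1.14598621e+02] [ 2.32598675 -0.03613088  5.89486141] [-0.01063571 -0.4518456  -0.01637703] 0.05363481794981217 20.944956243038177
```

>>> play_rows(
  increments=[
    [[0, 0.2, -0.5], [0, 0, 0], 0.5],
    [[0, 0.3, -1], [0, 0, 0], 0.5],
    [[0, 0.3, -1], [0, 0, 0], 0.5],
    [[0, 0.3, -1], [0, 0, 0], 0.5],
  ],
)

```text
time: 7.1
ee_pos: [0.5554, 0.2043, 0.0922]
tcp_rot: [-180.0, 0.0, 85.6]
wrist_force: [0.8, 0.8, -0.2]
opening: 0.0535
grasp_force: 21.4
```

```bash
cat > s.py <<'E'
from h import *
p,r,o=pose(); print(p.round(4),o['tcp_rot'].round(2),o['q'].round(1),o['wrist_force'].round(2),o['torque'].round(3),o['opening'],o['grasp_force'])
E
python3 s.py
```

```text
[0.5554 0.2043 0.0922] [-1.7996e+02  1.0000e-02  8.5610e+01] [ 20.2  10.5  -1.2  78.3   0.  114.6] [ 0.81  0.76 -0.15] [ 0.096 -0.382 -0.055] 0.0534957874597454 21.350702047348022
```

>>> play_rows(
  increments=[
    [[0, 0, 0], [0, 0, -2], 0.5],
    [[0, 0, 0], [0, 0, -4], 0.5],
    [[0, 0, 0], [0, 0, -6], 0.5],
    [[0, 0, 0], [0, 0, -8], 0.5],
    [[0, 0, 0], [0, 0, -10], 0.5],
    [[0, 0, 0], [0, 0, -12], 0.5],
    [[0, 0, 0], [0, 0, -12], 0.5],
  ],
)

```text
time: 7.8
ee_pos: [0.5552, 0.2041, 0.0922]
tcp_rot: [-179.9, 0.0, 97.6]
wrist_force: [-0.4, -0.2, -1.2]
opening: 0.0533
grasp_force: 21.3
```

```bash
python3 s.py
```

```text
[0.5552 0.2041 0.0922] [-1.7993e+02  1.0000e-02  9.7630e+01] [ 20.2  10.5  -1.2  78.3  -0.  102.6] [-0.42 -0.17 -1.16] [-0.051 -0.073 -0.056] 0.053346556697155954 21.286402344703674
```

>>> play_rows(
  increments=[
    [[0, 0, 0], [0, 0, -3], 0.5],
    [[0, 0, 0], [0, 0, -6], 0.5],
    [[0, 0, 0], [0, 0, -9], 0.5],
    [[0, 0, 0], [0, 0, -12], 0.5],
    [[0, 0, 0], [0, 0, -15], 0.5],
    [[0, 0, 0], [0, 0, -18], 0.5],
    [[0, 0, 0], [0, 0, -21], 0.5],
    [[0, 0, 0], [0, 0, -24], 0.5],
    [[0, 0, 0], [0, 0, -27], 0.5],
    [[0, 0, 0], [0, 0, -30], 0.5],
    [[0, 0, 0], [0, 0, -33], 0.5],
    [[0, 0, 0], [0, 0, -36], 0.5],
    [[0, 0, 0], [0, 0, -39], 0.5],
    [[0, 0, 0], [0, 0, -39], 0.5],
  ],
)

```text
time: 9.2
ee_pos: [0.5553, 0.2042, 0.0922]
tcp_rot: [-180.0, -0.0, 136.6]
wrist_force: [-0.3, 0.2, -1.3]
opening: 0.0534
grasp_force: 21.2
```

```bash
python3 s.py
```

```text
[0.5553 0.2042 0.0922] [-1.7996e+02 -3.0000e-02  1.3660e+02] [20.2 10.5 -1.2 78.3  0.  63.6] [-0.28  0.23 -1.33] [0.061 0.001 0.017] 0.05338259470380666 21.242813766002655
```

>>> play_rows(
  increments=[
    [[0, 0, 0], [0, 0, -1], 0.5],
    [[0, 0, 0], [0, 0, -2], 0.5],
    [[0, 0, 0], [0, 0, -3], 0.5],
    [[0, 0, 0], [0, 0, -3], 0.5],
  ],
)

```text
time: 9.6
ee_pos: [0.5554, 0.2043, 0.0923]
tcp_rot: [-180.0, -0.0, 139.6]
wrist_force: [-0.3, 0.3, -3.3]
opening: 0.0535
grasp_force: 21.6
```

```bash
python3 s.py
```

```text
[0.5554 0.2043 0.0923] [-1.7997e+02 -2.0000e-02  1.3963e+02] [20.2 10.5 -1.2 78.3  0.  60.6] [-0.31  0.28 -3.3 ] [ 0.037 -0.036  0.018] 0.053459726905882264 21.57602369785309
```

>>> play_rows(
  increments=[
    [[0, 0, 0], [0, 0, -0.7], 0.5],
    [[0, 0, 0], [0, 0, -1.4], 0.5],
    [[0, 0, 0], [0, 0, -2], 0.5],
    [[0, 0, 0], [0, 0, -2], 0.5],
  ],
)

```text
time: 10.0
ee_pos: [0.5555, 0.2043, 0.0925]
tcp_rot: [-180.0, -0.0, 141.6]
wrist_force: [-0.3, 0.3, -2.7]
opening: 0.0533
grasp_force: 21.7
```

```bash
python3 s.py
```

```text
[0.5555 0.2043 0.0925] [-1.7999e+02 -1.0000e-02  1.4163e+02] [20.2 10.5 -1.2 78.3  0.  58.6] [-0.31  0.26 -2.66] [-0.018 -0.004 -0.032] 0.0533221708187012 21.673491597175598
```

>>> play_rows(
  increments=[
    [[0, 0, 0], [0, 0, -0.7], 0.5],
    [[0, 0, 0], [0, 0, -1.4], 0.5],
    [[0, 0, 0], [0, 0, -2], 0.5],
    [[0, 0, 0], [0, 0, -2], 0.5],
  ],
)

```text
time: 10.4
ee_pos: [0.5556, 0.2043, 0.0926]
tcp_rot: [180.0, 0.0, 143.6]
wrist_force: [-1.0, 0.4, -3.0]
opening: 0.0536
grasp_force: 21.7
```

```bash
python3 s.py
```

```text
[0.5556 0.2043 0.0926] [180.     0.   143.64] [20.2 10.5 -1.2 78.3  0.  56.6] [-1.    0.35 -3.04] [-0.014  0.059  0.02 ] 0.05358988304442208 21.677189469337463
```

>>> play_rows(
  increments=[
    [[0, 0, 0], [0, 0, -0.7], 0.5],
    [[0, 0, 0], [0, 0, -1.4], 0.5],
    [[0, 0, 0], [0, 0, -2], 0.5],
    [[0, 0, 0], [0, 0, -2], 0.5],
  ],
)

```text
time: 10.8
ee_pos: [0.5556, 0.2043, 0.0926]
tcp_rot: [180.0, 0.0, 145.6]
wrist_force: [-0.8, 0.5, -3.5]
opening: 0.0537
grasp_force: 21.7
```

```bash
python3 s.py
```

```text
[0.5556 0.2043 0.0926] [180.     0.   145.64] [20.2 10.5 -1.2 78.3 -0.  54.6] [-0.79  0.47 -3.46] [-0.025 -0.054 -0.012] 0.05373511647465788 21.679006218910217
```

>>> play_rows(
  increments=[
    [[0, 0, 0], [0, 0, -0.7], 0.5],
    [[0, 0, 0], [0, 0, -1.4], 0.5],
    [[0, 0, 0], [0, 0, -2], 0.5],
    [[0, 0, 0], [0, 0, -2], 0.5],
  ],
)

```text
time: 11.2
ee_pos: [0.5556, 0.2043, 0.0926]
tcp_rot: [180.0, 0.0, 147.6]
wrist_force: [-0.0, 0.3, -3.6]
opening: 0.0533
grasp_force: 21.7
```

```bash
python3 s.py
```

```text
[0.5556 0.2043 0.0926] [180.     0.   147.64] [20.2 10.5 -1.2 78.3  0.  52.6] [-0.04  0.27 -3.64] [-0.031  0.003 -0.015] 0.05329032248798689 21.680086255073547
```

>>> play_rows(
  increments=[
    [[0, 0, 0], [0, 0, -0.7], 0.5],
    [[0, 0, 0], [0, 0, -1.4], 0.5],
    [[0, 0, 0], [0, 0, -2], 0.5],
    [[0, 0, 0], [0, 0, -2], 0.5],
  ],
)

```text
time: 11.6
ee_pos: [0.5556, 0.2043, 0.0925]
tcp_rot: [-180.0, -0.0, 149.6]
wrist_force: [-0.1, 0.5, -3.6]
opening: 0.0532
grasp_force: 21.7
```

```bash
python3 s.py
```

```text
[0.5556 0.2043 0.0925] [-180.     -0.    149.64] [20.2 10.5 -1.2 78.3  0.  50.6] [-0.09  0.46 -3.64] [-0.02  -0.021 -0.003] 0.053164811980367335 21.67908489704132
```

>>> play_rows(
  increments=[
    [[0, 0, 0], [0, 0, -0.7], 0.5],
    [[0, 0, 0], [0, 0, -1.4], 0.5],
    [[0, 0, 0], [0, 0, -2], 0.5],
    [[0, 0, 0], [0, 0, -2], 0.5],
  ],
)

```text
time: 12.0
ee_pos: [0.5556, 0.2043, 0.0926]
tcp_rot: [180.0, 0.0, 151.6]
wrist_force: [0.1, 0.0, -3.1]
opening: 0.0534
grasp_force: 21.7
```

```bash
python3 s.py
```

```text
[0.5556 0.2043 0.0926] [180.     0.   151.64] [20.2 10.5 -1.2 78.3 -0.  48.6] [ 0.09  0.04 -3.12] [-0.026  0.008 -0.032] 0.05337837352572921 21.67988955974579
```

>>> play_rows(
  increments=[
    [[0, 0, 0], [0, 0, -0.7], 0.5],
    [[0, 0, 0], [0, 0, -1.4], 0.5],
    [[0, 0, 0], [0, 0, -2], 0.5],
    [[0, 0, 0], [0, 0, -2], 0.5],
  ],
)

```text
time: 12.4
ee_pos: [0.5556, 0.2043, 0.0926]
tcp_rot: [180.0, 0.0, 153.6]
wrist_force: [0.0, -0.8, -2.9]
opening: 0.053
grasp_force: 21.7
```

```bash
python3 s.py
python3 - <<'E'
from h import *
C,im,d=snap("wrist","w3")
E
```

```text
[0.5556 0.2043 0.0926] [180.     0.   153.64] [20.2 10.5 -1.2 78.3  0.  46.6] [ 0.04 -0.81 -2.89] [-0.018  0.045 -0.005] 0.053013594207301534 21.67948991060257
```

View pics/w3.png

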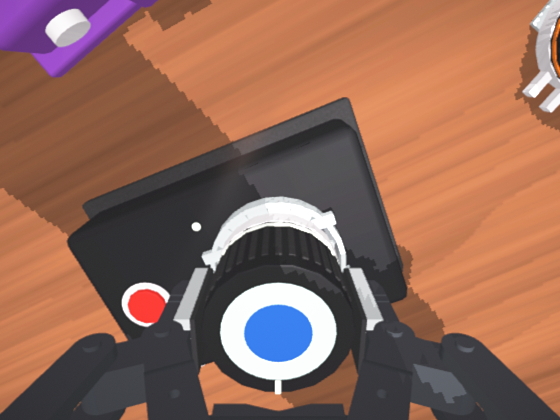

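The wrist view shows the lens index mark at (278,387), still facing the gripper as it did before the turn, so the lens has turned with it by about 68°. I'll keep feeling for the stop.

>>> play_rows(
  increments=[
    [[0, 0, 0], [0, 0, -0.7], 0.5],
    [[0, 0, 0], [0, 0, -1.4], 0.5],
    [[0, 0, 0], [0, 0, -2], 0.5],
    [[0, 0, 0], [0, 0, -2], 0.5],
  ],
)

```text
time: 12.85
ee_pos: [0.5556, 0.2043, 0.0926]
tcp_rot: [180.0, 0.0, 155.6]
wrist_force: [-0.7, 0.5, -4.1]
opening: 0.0534
grasp_force: 21.7
```

```bash
python3 s.py
```

```text
[0.5556 0.2043 0.0926] [180.     0.   155.64] [20.2 10.5 -1.2 78.3  0.  44.6] [-0.66  0.47 -4.15] [ 0.036  0.035 -0.061] 0.053384608771803635 21.679822504520416
```

>>> play_rows(
  increments=[
    [[0, 0, 0], [0, 0, -0.7], 0.5],
    [[0, 0, 0], [0, 0, -1.4], 0.5],
    [[0, 0, 0], [0, 0, -2], 0.5],
    [[0, 0, 0], [0, 0, -2], 0.5],
  ],
)

```text
time: 13.25
ee_pos: [0.5556, 0.2043, 0.0926]
tcp_rot: [180.0, -0.0, 157.6]
wrist_force: [0.3, 0.5, -3.4]
opening: 0.0534
grasp_force: 21.7
```

```bash
python3 s.py
```

```text
[0.5556 0.2043 0.0926] [180.    -0.   157.64] [20.2 10.5 -1.2 78.3  0.  42.6] [ 0.28  0.49 -3.42] [ 0.017 -0.055  0.025] 0.053391929237743066 21.67979210615158
```

>>> play_rows(
  increments=[
    [[0, 0, 0], [0, 0, -0.7], 0.5],
    [[0, 0, 0], [0, 0, -1.4], 0.5],
    [[0, 0, 0], [0, 0, -2], 0.5],
    [[0, 0, 0], [0, 0, -2], 0.5],
  ],
)

```text
time: 13.65
ee_pos: [0.5556, 0.2043, 0.0926]
tcp_rot: [180.0, 0.0, 159.6]
wrist_force: [-0.2, -0.7, -3.4]
opening: 0.0532
grasp_force: 21.7
```

```bash
python3 s.py
```

```text
[0.5556 0.2043 0.0926] [180.     0.   159.63] [20.2 10.5 -1.2 78.3 -0.  40.6] [-0.2  -0.73 -3.38] [ 0.012 -0.     0.025] 0.05324058129539845 21.679739356040955
```

>>> play_rows(
  increments=[
    [[0, 0, 0], [0, 0, -0.7], 0.5],
    [[0, 0, 0], [0, 0, -1.4], 0.5],
    [[0, 0, 0], [0, 0, -2], 0.5],
    [[0, 0, 0], [0, 0, -2], 0.5],
  ],
)

```text
time: 14.05
ee_pos: [0.5556, 0.2043, 0.0926]
tcp_rot: [-180.0, -0.0, 161.6]
wrist_force: [-0.2, 0.1, -4.1]
opening: 0.0533
grasp_force: 21.7
```

```bash
python3 s.py
```

```text
[0.5556 0.2043 0.0926] [-180.     -0.    161.64] [20.2 10.5 -1.2 78.3 -0.  38.6] [-0.2   0.11 -4.06] [-0.022 -0.005  0.06 ] 0.053346880435850556 21.680600345134735
```

>>> play_rows(
  increments=[
    [[0, 0, 0], [0, 0, -0.7], 0.5],
    [[0, 0, 0], [0, 0, -1.4], 0.5],
    [[0, 0, 0], [0, 0, -2], 0.5],
    [[0, 0, 0], [0, 0, -2], 0.5],
  ],
)

```text
time: 14.45
ee_pos: [0.5556, 0.2043, 0.0926]
tcp_rot: [-180.0, -0.0, 163.6]
wrist_force: [0.5, -0.2, -3.6]
opening: 0.0535
grasp_force: 21.7
```

```bash
python3 s.py
```

```text
[0.5556 0.2043 0.0926] [-180.     -0.    163.64] [20.2 10.5 -1.2 78.3  0.  36.6] [ 0.46 -0.22 -3.63] [-0.019 -0.004 -0.035] 0.05353714185490394 21.680973172187805
```

>>> play_rows(
  increments=[
    [[0, 0, 0], [0, 0, -0.7], 0.5],
    [[0, 0, 0], [0, 0, -1.4], 0.5],
    [[0, 0, 0], [0, 0, -2], 0.5],
    [[0, 0, 0], [0, 0, -2], 0.5],
  ],
)

```text
time: 14.85
ee_pos: [0.5556, 0.2043, 0.0926]
tcp_rot: [180.0, 0.0, 165.6]
wrist_force: [0.3, 0.5, -3.6]
opening: 0.0535
grasp_force: 21.7
```

```bash
python3 s.py
```

```text
[0.5556 0.2043 0.0926] [180.     0.   165.64] [20.2 10.5 -1.2 78.3 -0.  34.6] [ 0.28  0.46 -3.58] [-0.001 -0.045  0.007] 0.053517075189541366 21.6817045211792
```

>>> play_rows(
  increments=[
    [[0, 0, 0], [0, 0, -0.7], 0.5],
    [[0, 0, 0], [0, 0, -1.4], 0.5],
    [[0, 0, 0], [0, 0, -2], 0.5],
    [[0, 0, 0], [0, 0, -2], 0.5],
  ],
)

```text
time: 15.25
ee_pos: [0.5556, 0.2043, 0.0926]
tcp_rot: [180.0, 0.0, 167.6]
wrist_force: [-0.0, 0.8, -3.0]
opening: 0.0533
grasp_force: 21.7
```

```bash
python3 s.py
```

```text
[0.5556 0.2043 0.0926] [180.     0.   167.64] [20.2 10.5 -1.2 78.3 -0.  32.6] [-0.04  0.81 -3.  ] [ 0.009  0.04  -0.041] 0.05331331772089284 21.68134957551956
```

>>> play_rows(
  increments=[
    [[0, 0, 0], [0, 0, -0.7], 0.5],
    [[0, 0, 0], [0, 0, -1.4], 0.5],
    [[0, 0, 0], [0, 0, -2], 0.5],
    [[0, 0, 0], [0, 0, -2], 0.5],
  ],
)

```text
time: 15.65
ee_pos: [0.5556, 0.2043, 0.0926]
tcp_rot: [-180.0, -0.0, 169.6]
wrist_force: [-0.2, 0.8, -3.9]
opening: 0.0534
grasp_force: 21.7
```

```bash
python3 s.py
```

```text
[0.5556 0.2043 0.0926] [-180.     -0.    169.64] [20.2 10.5 -1.2 78.3 -0.  30.6] [-0.16  0.84 -3.85] [-0.011 -0.011 -0.047] 0.05340426629798474 21.682063937187195
```

>>> play_rows(
  increments=[
    [[0, 0, 0], [0, 0, -0.7], 0.5],
    [[0, 0, 0], [0, 0, -1.4], 0.5],
    [[0, 0, 0], [0, 0, -2], 0.5],
    [[0, 0, 0], [0, 0, -2], 0.5],
  ],
)

```text
time: 16.05
ee_pos: [0.5556, 0.2043, 0.0926]
tcp_rot: [180.0, 0.0, 171.6]
wrist_force: [1.2, 0.3, -2.6]
opening: 0.0533
grasp_force: 21.7
```

```bash
python3 s.py
```

```text
[0.5556 0.2043 0.0926] [180.     0.   171.64] [20.2 10.5 -1.2 78.3  0.  28.6] [ 1.22  0.29 -2.58] [ 0.032 -0.074 -0.01 ] 0.05332384293219317 21.682076454162598
```

>>> play_rows(
  increments=[
    [[0, 0, 0], [0, 0, -0.7], 0.5],
    [[0, 0, 0], [0, 0, -1.4], 0.5],
    [[0, 0, 0], [0, 0, -2], 0.5],
    [[0, 0, 0], [0, 0, -2], 0.5],
  ],
)

```text
time: 16.45
ee_pos: [0.5557, 0.2043, 0.0926]
tcp_rot: [180.0, 0.0, 173.6]
wrist_force: [-0.8, -0.4, -3.4]
opening: 0.0534
grasp_force: 21.7
```

```bash
python3 s.py
```

```text
[0.5557 0.2043 0.0926] [1.8000e+02 1.0000e-02 1.7364e+02] [20.2 10.5 -1.2 78.3 -0.  26.6] [-0.79 -0.42 -3.38] [ 0.01  -0.027  0.012] 0.053376719350644704 21.6975000500679
```

>>> play_rows(
  increments=[
    [[0, 0, 0], [0, 0, -0.5], 0.5],
    [[0, 0, 0], [0, 0, -1], 0.5],
    [[0, 0, 0], [0, 0, -1.5], 0.5],
    [[0, 0, 0], [0, 0, -1.5], 0.5],
  ],
)

```text
time: 16.85
ee_pos: [0.5557, 0.2043, 0.0926]
tcp_rot: [180.0, 0.0, 175.1]
wrist_force: [0.7, 0.5, -4.7]
opening: 0.0532
grasp_force: 21.8
```

```bash
python3 s.py
python3 - <<'E'
from h import *
C,im,d=snap("wrist","w4")
E
```

```text
[0.5557 0.2043 0.0926] [1.7999e+02 1.0000e-02 1.7511e+02] [20.2 10.5 -1.2 78.3  0.  25.1] [ 0.67  0.49 -4.71] [ 0.15  -0.288 -0.559] 0.0531532152036813 21.76421731710434
```

View pics/w4.png

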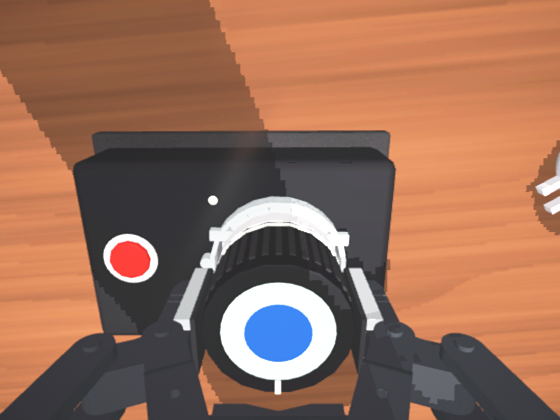

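The torque reads -0.56 N m, so the lens has met its stop at about 89°. I'll back off 2° and then lift gently.

>>> play_rows(
  increments=[
    [[0, 0, 0], [0, 0, 1], 0.5],
    [[0, 0, 0], [0, 0, 2], 0.5],
    [[0, 0, 0], [0, 0, 2], 0.5],
    [[0, 0, 0], [0, 0, 2], 0.5],
  ],
)

```text
time: 17.3
ee_pos: [0.5555, 0.2043, 0.0925]
tcp_rot: [-180.0, -0.0, 173.1]
wrist_force: [0.2, 0.3, -3.8]
opening: 0.0536
grasp_force: 21.8
```

```bash
python3 s.py
```

```text
[0.5555 0.2043 0.0925] [-1.7999e+02 -2.0000e-02  1.7312e+02] [20.2 10.5 -1.2 78.3 -0.  27.1] [ 0.24  0.28 -3.79] [ 0.013 -0.008 -0.04 ] 0.05357656016054759 21.78511530160904
```

>>> play_rows(
  increments=[
    [[0, 0, -0.7], [0, 0, 0], 0.5],
    [[0, 0, -1.4], [0, 0, 0], 0.5],
    [[0, 0, -2], [0, 0, 0], 0.5],
    [[0, 0, -2], [0, 0, 0], 0.5],
  ],
)

```text
time: 17.7
ee_pos: [0.5556, 0.2043, 0.0948]
tcp_rot: [180.0, 0.0, 173.1]
wrist_force: [0.5, -0.6, -3.0]
opening: 0.0534
grasp_force: 21.8
```

```bash
python3 s.py
```

```text
[0.5556 0.2043 0.0948] [1.7999e+02 1.0000e-02 1.7311e+02] [20.2 10.5 -1.  78.5  0.  27.1] [ 0.5  -0.59 -2.98] [-0.001  0.045  0.001] 0.053425590443096235 21.786155104637146
```

>>> play_rows(
  increments=[
    [[0, 0, -0.7], [0, 0, 0], 0.5],
    [[0, 0, -1.4], [0, 0, 0], 0.5],
    [[0, 0, -2], [0, 0, 0], 0.5],
    [[0, 0, -2], [0, 0, 0], 0.5],
  ],
)

```text
time: 18.1
ee_pos: [0.5556, 0.2043, 0.0967]
tcp_rot: [180.0, 0.0, 173.1]
wrist_force: [1.4, 0.8, -3.6]
opening: 0.053
grasp_force: 21.8
```

```bash
python3 s.py
```

```text
[0.5556 0.2043 0.0967] [1.8000e+02 1.0000e-02 1.7311e+02] [20.2 10.4 -0.8 78.7  0.  27.1] [ 1.37  0.83 -3.56] [ 0.005  0.025 -0.03 ] 0.05300123907420291 21.786301732063293
```

>>> play_rows(
  increments=[
    [[0, 0, -1.5], [0, 0, 0], 0.5],
    [[0, 0, -3], [0, 0, 0], 0.5],
    [[0, 0, -4.5], [0, 0, 0], 0.5],
    [[0, 0, -6], [0, 0, 0], 0.5],
    [[0, 0, -8], [0, 0, 0], 0.5],
    [[0, 0, -10], [0, 0, 0], 0.5],
    [[0, 0, -13], [0, 0, 0], 0.5],
    [[0, 0, -18], [0, 0, 0], 0.5],
    [[0, 0, -26], [0, 0, 0], 0.5],
    [[0, 0, -38], [0, 0, 0], 0.5],
    [[0, 0, -52], [0, 0, 0], 0.5],
    [[0, 0, -66], [0, 0, 0], 0.5],
    [[0, 0, -75], [0, 0, 0], 0.5],
    [[0, 0, -78], [0, 0, 0], 0.5],
    [[0, 0, -78], [0, 0, 0], 0.5],
  ],
)

```text
time: 19.6
ee_pos: [0.5558, 0.2044, 0.1751]
tcp_rot: [180.0, 0.0, 173.1]
wrist_force: [0.2, -0.1, -3.7]
opening: 0.0533
grasp_force: 21.8
```

```bash
python3 s.py
python3 - <<'E'
from h import *
from m1 import blobs
p,r,o=pose()
for n in("scene","top"):
    C,im,d=snap(n,n+"2")
    for c,s in blobs(im,(95,60,40),(125,255,255)): print(n,c,s[2:],"lensTop",onplane(C,*c,p[2]+.0144).round(4),"dish",onplane(C,*c,.004).round(4))
E
```

```text
[0.5558 0.2044 0.1751] [1.7998e+02 4.0000e-02 1.7311e+02] [20.2  9.9  7.1 87.2 -0.  27.1] [ 0.23 -0.07 -3.74] [ 0.029 -0.003  0.024] 0.053290947821611596 21.83421492576599
scene [12.1 12.4] [22, 27, 222] lensTop [-1.1234  0.4926  0.1895] dish [-1.5659  0.7273  0.004 ]
scene [311.9 168.4] [8, 7, 33] lensTop [0.5577 0.2017 0.1895] dish [0.4899 0.3716 0.004 ]
scene [424.3 199.1] [39, 13, 87] lensTop [0.887  0.235  0.1895] dish [0.8928 0.4123 0.004 ]
scene [244.2 289. ] [24, 21, 401] lensTop [ 0.5816 -0.2331  0.1895] dish [ 0.5192 -0.1601  0.004 ]
scene [314.5 354.5] [90, 102, 4960] lensTop [ 0.7932 -0.2958  0.1895] dish [ 0.778  -0.2369  0.004 ]
top [387.3 133.1] [71, 53, 3295] lensTop [ 0.7182 -0.1924  0.1895] dish [ 0.7796 -0.2353  0.004 ]
top [159.  113.6] [67, 8, 105] lensTop [0.7637 0.4288 0.1895] dish [0.8317 0.4778 0.004 ]
top [364.7 215.1] [23, 23, 402] lensTop [ 0.4927 -0.1283  0.1895] dish [ 0.5206 -0.1617  0.004 ]
```

>>> play_rows(
  increments=[
    [[0, -15, 0], [0, 0, 0], 0.5],
    [[-1, -45, 0], [0, 0, 0], 0.5],
    [[-2, -80, 0], [0, 0, 0], 0.5],
    [[-3, -115, 0], [0, 0, 0], 0.5],
    [[-4, -150, 0], [0, 0, 0], 0.5],
    [[-4, -185, 0], [0, 0, 0], 0.5],
    [[-5, -220, 0], [0, 0, 0], 0.5],
    [[-6, -255, 0], [0, 0, 0], 0.5],
    [[-7, -290, 0], [0, 0, 0], 0.5],
    [[-8, -325, 0], [0, 0, 0], 0.5],
    [[-8.4, -350, 0], [0, 0, 0], 0.5],
    [[-8.4, -362, 0], [0, 0, 0], 0.5],
    [[-8.4, -367, 0], [0, 0, 0], 0.5],
    [[-8.4, -367, 0], [0, 0, 0], 0.5],
    [[-8.4, -367, 20], [0, 0, 0], 0.5],
    [[-8.4, -367, 40], [0, 0, 0], 0.5],
    [[-8.4, -367, 50], [0, 0, 0], 0.5],
    [[-8.4, -367, 50], [0, 0, 0], 0.5],
  ],
)

```text
time: 21.5
ee_pos: [0.5192, -0.16, 0.1232]
tcp_rot: [180.0, -0.1, 173.2]
wrist_force: [-0.2, -0.6, -3.4]
opening: 0.0531
grasp_force: 22.2
```

```bash
python3 s.py
python3 - <<'E'
from h import *
snap("wrist","w5")
snap("scene","scene3")
a=cv2.imread("pics/w5.png"); b=cv2.resize(cv2.imread("pics/scene3.png")[200:340,150:337],(560,420))
cv2.imwrite("pics/c5.png",cv2.resize(np.hstack([a,b]),(800,300)))
E
```

```text
[ 0.5192 -0.16    0.1232] [ 1.7997e+02 -1.5000e-01  1.7317e+02] [-17.1   3.6  -5.4  81.1   0.  -10.3] [-0.21 -0.59 -3.43] [ 0.013  0.018 -0.022] 0.05314658573627567 22.176414728164673
```

View pics/c5.png

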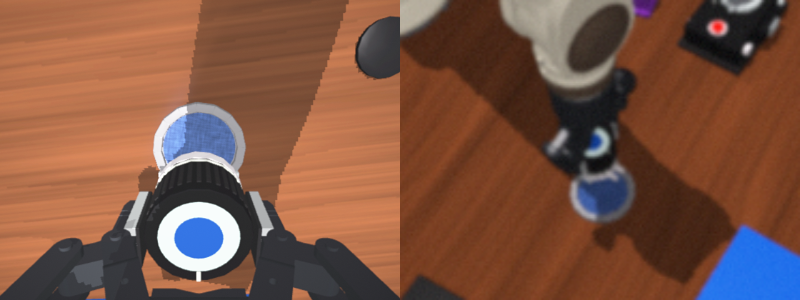

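The dish (centre column about 199 in the left panel) lines up with the lens (199), and the two fixed views agree on the other axis. I'll lower the lens.

>>> play_rows(
  increments=[
    [[0, 0, 15], [0, 0, 0], 0.5],
    [[0, 0, 35], [0, 0, 0], 0.5],
    [[0, 0, 52], [0, 0, 0], 0.5],
    [[0, 0, 63], [0, 0, 0], 0.5],
    [[0, 0, 69], [0, 0, 0], 0.5],
    [[0, 0, 72], [0, 0, 0], 0.5],
    [[0, 0, 73.5], [0, 0, 0], 0.5],
    [[0, 0, 74.5], [0, 0, 0], 0.5],
    [[0, 0, 74.5], [0, 0, 0], 0.5],
  ],
)

```text
time: 22.5
ee_pos: [0.5201, -0.1611, 0.0505]
tcp_rot: [-180.0, 0.0, 173.1]
wrist_force: [0.4, 0.2, -2.2]
opening: 0.0537
grasp_force: 22.2
```

```bash
python3 s.py
```

```text
[ 0.5201 -0.1611  0.0505] [-1.7999e+02  4.0000e-02  1.7311e+02] [-17.2   5.1 -11.9  72.9  -0.  -10.3] [ 0.39  0.21 -2.22] [ 0.011 -0.    -0.02 ] 0.05369910718673204 22.232673168182373
```

>>> play_rows(
  increments=[
    [[0, 0, 0.7], [0, 0, 0], 0.5],
    [[0, 0, 1.4], [0, 0, 0], 0.5],
    [[0, 0, 2.1], [0, 0, 0], 0.5],
    [[0, 0, 2.8], [0, 0, 0], 0.5],
    [[0, 0, 3.3], [0, 0, 0], 0.5],
    [[0, 0, 3.3], [0, 0, 0], 0.5],
  ],
)

```text
time: 23.1
ee_pos: [0.5198, -0.161, 0.0467]
tcp_rot: [180.0, -0.0, 173.1]
wrist_force: [0.0, -0.5, -2.8]
opening: 0.0534
grasp_force: 22.2
```

```bash
python3 s.py
```

```text
[ 0.5198 -0.161   0.0467] [ 1.8000e+02 -1.0000e-02  1.7311e+02] [-17.2   5.3 -12.2  72.5   0.  -10.3] [ 0.04 -0.48 -2.81] [ 0.026 -0.003  0.   ] 0.053375933468449294 22.233182787895203
```

>>> play_rows(
  increments=[
    [[0, 0, 0.5], [0, 0, 0], 0.5],
    [[0, 0, 1], [0, 0, 0], 0.5],
    [[0, 0, 1.5], [0, 0, 0], 0.5],
    [[0, 0, 1.5], [0, 0, 0], 0.5],
  ],
)

```text
time: 23.5
ee_pos: [0.5199, -0.1611, 0.0456]
tcp_rot: [-180.0, 0.0, 173.1]
wrist_force: [-1.0, 0.7, 1.1]
opening: 0.0537
grasp_force: 22.6
```

```bash
python3 s.py
```

```text
[ 0.5199 -0.1611  0.0456] [-1.8000e+02  2.0000e-02  1.7311e+02] [-17.2   5.3 -12.3  72.4  -0.  -10.3] [-1.03  0.67  1.1 ] [ 0.123  0.355 -0.041] 0.05373819207679787 22.581041157245636
```

The force has gone from -3.5 to +1.1 N, so the lens is on the floor. I'll release it and retreat.

>>> play_rows(
  increments=[
    [[0, 0, 0], [0, 0, 0], 0.35],
    [[0, 0, 0], [0, 0, 0], 0.3],
    [[0, 0, 0], [0, 0, 0], 0.2],
    [[0, 0, 0], [0, 0, 0], 0],
    [[0, 0, 0], [0, 0, 0], 0],
    [[0, 0, 0], [0, 0, 0], 0],
    [[0, 0, -20], [0, 0, 0], 0],
    [[0, 0, -55], [0, 0, 0], 0],
    [[0, 0, -95], [0, 0, 0], 0],
    [[0, 0, -135], [0, 0, 0], 0],
    [[0, 0, -165], [0, 0, 0], 0],
    [[0, 0, -165], [0, 0, 0], 0],
    [[0, 0, -165], [0, 0, 0], 0],
  ],
)

```text
time: 24.8
ee_pos: [0.5202, -0.1611, 0.2106]
tcp_rot: [-180.0, 0.1, 173.1]
wrist_force: [0.9, 0.4, 0.6]
opening: 0.0851
grasp_force: 0.0
```

```bash
python3 s.py
python3 - <<'E'
from h import *
from m1 import blobs
C,im,d=snap("wrist","w6")
for c,s in blobs(im,(95,60,40),(125,255,255)): print(c,s,onplane(C,*c,.060).round(4))
E
```

```text
[ 0.5202 -0.1611  0.2106] [-1.7999e+02  7.0000e-02  1.7310e+02] [-17.2   3.5   4.1  90.5   0.  -10.3] [0.88 0.45 0.57] [0.066 0.024 0.02 ] 0.08514072124905858 0.0
[283.8 152.9] [242, 135, 77, 54, 1065] [ 0.49   -0.1529  0.06  ]
[278.  191.4] [263, 177, 31, 30, 746] [ 0.5188 -0.1606  0.06  ]
[245.9 376.6] [148, 341, 192, 79, 12086] [ 0.6904 -0.2109  0.06  ]
```

View pics/w6.png

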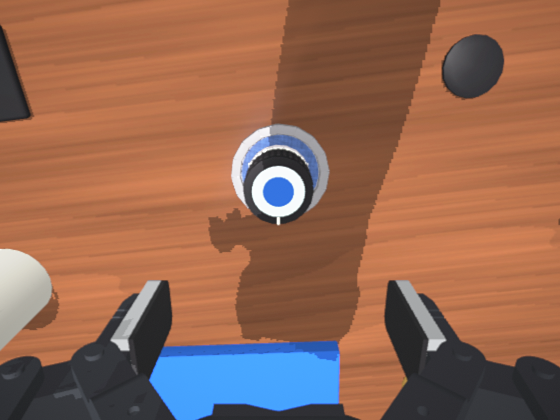

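The lens stands upright in the middle of the dish (glass at (278,191)), released and with the gripper clear, so I'm handing the job in.

```bash
python3 -c "
from h import *
print(workorder.job_done())"
```

```text
the job is handed in; nothing more can be done
None
```

The job is handed in: I pressed the button down, turned the lens about 89° to its stop and lifted it off, and it now stands upright near the middle of the dish; the highest twist I read was 0.56 N m against the 0.6 limit, and no verdict came back.

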